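# Lock the chocolate tin away: shut the drawer and wind the time lock

### The job

Put the small metal tin down flat into the open drawer of the wooden time-lock box and slide the drawer fully shut, then wind the key on top of the box clockwise in as many partial turns as it takes, until it comes firmly against its stop and stays fully wound when you let go. Leave everything else on the counter where it is.

Things in the scene. Friction and masses are not known exactly. Their poses are not given: they have to be found in the camera images.
- tin: Plain bare-metal tin with rounded edges, loose: 87 mm long (its x), 52 mm wide (its y) at the lid rim (top 10 mm), 50 mm below, 40 mm tall, 120 to 240 g. Origin: centre of its underside, z up. It may swap places with a flat orange grater (15 mm thick).
- lockbox: Wooden box fixed to the counter, 200 mm deep (its x), 180 wide (its y), 85 tall; origin: centre of its underside. The drawer faces its -x. On top, centred 20 mm towards +x of the origin, is a translucent drum of 51 mm radius, its top 105 mm above the counter; the key rises from its middle.
- drawer (a joint): How far the drawer is pulled out along the box's -x, in m: 0 = fully shut (panel against the box front), 0.13 = end of travel. Starts 0.115 to 0.13. Slides with about 1.5 N of friction and stays where it is left.
- drawer_floor (a point): Point on the drawer's inner floor, 13 mm above the counter, moving with it; axes as the box's. The inside runs along x from 62 mm before it (-x) to 102 mm behind it, 138 mm wide; side walls reach 55 mm and the front panel (12 mm thick) 74 mm above the counter. Open by d, a length d of the inside is uncovered. Headroom in the box over this floor: 62 mm.
- drawer_knob (a point): Centre of the outer end face of the drawer's round steel knob (28 mm diameter, 48 mm above the counter, 25 mm out from the front panel), moving with the drawer; axes as the box's, so +x is the pushing direction.
- key (a joint): How far the key is wound, rad, growing clockwise seen from above. Starts at 0 to 0.8. A spring drives it back with 0.03 to 0.10 N m; a ratchet holds it every 0.262 rad (a click), so let go it springs back to the last click passed. Last click at 3.40, firm stop at 3.50. Turning takes about 0.05 to 0.12 N m.
- key_grip (a point): Point on the key's vertical axis, 137 mm above the counter, in the middle of its flat steel wing; turns with it: x along the wing, y across. The wing is an upright plate 70 mm long, 10 thick, 34 tall, 123 to 157 mm above the counter, same after a half turn, on a 12 mm shaft over the drum top at 105 mm.
There are look-alikes about, which are no part of the job. Leave any blue or yellow look-alike of the tin alone.

How it is judged:
On the way, in this order (a step that is already met when the one before it is completed fails the run):
1. the tin lies flat in the open drawer, let go (z of tin in the frame of drawer_floor between -0.006 and 0.006 m and y of tin in the frame of drawer_floor between -0.06 and 0.06 m and x of tin in the frame of drawer_floor between -0.06 and 0.09 m and angle between tin's own z axis and vertical below 0.15 rad and contact force between tin and the fingers below 0.2 N and value of joint drawer above 0.05 m), for 0.2 s.
2. the drawer is fully shut with the tin in it (value of joint drawer below 0.004 m), for 0.2 s.
3. the key is wound past its last click (value of joint key above 3.3 rad), for 0.2 s.
At the end, for the whole second after the job is handed in: The tin rests flat on the drawer's floor (within 6 mm in height and 0.15 rad of level), the drawer is within 4 mm of fully shut, and the released key is at rest on its last click (above 3.3 rad) (z of tin in the frame of drawer_floor between -0.006 and 0.006 m and y of tin in the frame of drawer_floor between -0.06 and 0.06 m and x of tin in the frame of drawer_floor between -0.06 and 0.09 m and angle between tin's own z axis and vertical below 0.15 rad and linear speed of tin below 0.02 m/s and value of joint drawer below 0.004 m and value of joint key above 3.3 rad and velocity of joint key between -0.1 and 0.1 rad/s); the robot touches nothing.
It fails at once if a bystander was pushed more than 30 mm (grater, tongs, budare, butter dish or mug) (distance of any of grater, tongs_a, tongs_b, budare, butter_dish, mug from where it was at the start of the episode above 0.03 m).
It fails at once if the tin was tipped over (angle between tin's own z axis and vertical above 0.9 rad).
It also fails if it takes over 72 s, if anything falls off the work surface, if the arm or the gripper's body presses on something with over 40 N, if the wrist force passes 120 N, or if a joint passes its speed limit or range.

### The arm

A 7-joint arm with a two-finger parallel gripper is mounted at the origin on the work surface. World frame = base frame: x ahead of the robot, y to its left, z up, the work surface at z = 0. Lengths are in m, angles in rad, forces in N, time in s.
With the tool pointing down it reaches from about 0.425 to 0.875 m from the base axis. Payload 8.4 kg.
Tool frame: the origin (TCP) lies at the very end of the fingers, on their centre line; the grasp point (between the pads) lies 19 mm behind it; z points along the fingers, y is the line along which they close (so a half turn about z gives the same grasp; the last joint's range is limited). The gripper opens to 87 mm and grips with 3 to 60 N. Pads are 19 mm wide; open, the fingers measure 117 mm over their backs; the gripper's body (75 mm by 190 mm) begins 51 mm behind the grasp point.
Start: joints at [-1.296, 0.333, 0.04, 1.465, -0.013, 1.343, -0.059], TCP at [0.237, 0.605, 0.202] pointing down, gripper open.
Joint ranges: [-2.58, 2.58], [-0.38, 2.09], [-1.3, 1.39], [0.25, 2.4], [-1.5, 4.64], [0.08, 2.09], [-2.65, 2.65]. Speed limits (rad/s): [2.22, 2.22, 2.79, 2.79, 3.14, 3.14, 3.14].

### API

Orientations are given as a rotation vector (axis times angle).
In Python, from plant import read_state, read_camera, job_done gives the robot as it stands.
- The arm moves only by the tool play_rows, never from a script. Its argument "steps" is a list of rows, each a list of 7 numbers: the opening, from -1 (shut) to 1 (fully open), then the shift along the tool's x, y, z scaled (see below), then the turn, a rotation vector about the tool's x, y, z scaled (see below). In form: [[fingers, dx, dy, dz, rx, ry, rz], ...]. A call has exactly 8 rows; each row shifts and turns the commanded pose from where the row before left it, along the tool's axes as they then stand; what a row does not reach is not made up. The controller multiplies each number of a shift by 80 mm and each number of a turn by pi rad. A row lasts 1/12 s, in which the tool goes at most 41.7 mm and 7.16 degrees, less where a joint would pass 70% of its speed; a pose out of reach is approached as far as the arm can. A call with a number of a shift or a turn outside -1 to 1 is refused whole. A call with a gripper value outside its range is refused whole. The fingers move at their own pace and stop on an object; "force" is the grip in N (left out, the last holds). Time passes only in rows, so rows that do not move let the fingers close, or fill a call up. It gives the time, the measured TCP pose, the force, the opening and the grip force at its end, in the units of the state.
- read_state(): the state, without advancing time (a new reading comes with each control period).
- read_camera(name): name is "side" or "top"; returns a dict with "color" (384x512x3 uint8, blue, green, red), "fx", "fy", "cx", "cy" (pixels), "R" (3x3) and "t" (3): a world point X has camera coordinates R X + t. Camera axes: x right, y down, z forward; pixel columns grow to the right and rows downward; lengths in m; the calibration is good to about 2 mm. A picture is of the moment at which its call begins. There is no depth.
- job_done(): hands the job in; it is judged then, once.
The state is a dict: "time_s": time; "joints": joint angles; "dq": joint speeds; "joint_torque": joint torques, N m; "eef_pos": TCP position; "tcp_rot": TCP orientation; "contact_force": force on the tool from outside, world axes, zero at the start; "ft_torque": the same for the moment, N m; "finger_gap": opening from 0.0 (shut) to 1.0 (fully open); "gripper_force": force on a finger pad.
Only numpy, scipy, OpenCV 4.12 (cv2) and the standard library are available. Lean on these libraries where they do the work, as an engineer would, in place of code of your own. Each camera call takes 0.05 s, during which the arm holds its last target. There are 200 camera calls.

## Working session

There is one attempt and no reset: what is moved stays moved. The work goes in short steps, Python scripts to look and compute and a tool call to move; the robot and the scene stay as the last step left them, time stands still between calls to the robot, and variables do not carry over. Pictures are saved under pics/ and viewed, at most 10 in all, crops included, and the job is handed in when it is done.

Besides the shell and the picture viewer there is one more tool, called after "Call:" by a JSON object that holds its "name" and its "arguments". play_rows: Moves the arm, as the interface text tells. Its arguments: {"type":"object","properties":{"steps":{"type":"array","items":{"type":"array","items":{"type":"number","minimum":-1,"maximum":1}}},"force":{"type":"number"}},"required":["steps"]}

```bash
mkdir -p pics; ls
python3 - <<'E'
from plant import *
import cv2,numpy as np
s=read_state(); print({k:np.round(v,3).tolist() for k,v in s.items()})
for n in("top","side"):
    c=read_camera(n); cv2.imwrite(f"pics/{n}0.png",c["color"]); print(n,c["fx"],c["fy"],c["cx"],c["cy"],np.round(c["R"],3).tolist(),np.round(c["t"],3).tolist())
E
```

```text
pics
{'time_s': 0.0, 'joints': [-1.296, 0.334, 0.04, 1.466, -0.013, 1.343, -0.058], 'dq': [-0.0, 0.0, 0.001, -0.001, 0.001, 0.001, 0.0], 'joint_torque': [0.0, -65.636, 1.335, -40.378, -0.06, 0.045, 0.0], 'eef_pos': [0.237, 0.605, 0.201], 'tcp_rot': [-0.584, -3.087, 0.003], 'contact_force': [0.114, -0.579, 0.228], 'ft_torque': [0.001, 0.015, 0.044], 'gripper_force': 0.0, 'finger_gap': 1.002}
top 408.71009988288773 408.71009988288773 252.73306656019363 189.64114128633727 [[-0.018, -1.0, -0.002], [-0.98, 0.018, -0.197], [0.197, -0.001, -0.98]] [-0.139, 0.453, 1.015]
side 432.1520642877085 432.1520642877085 259.23416965273134 186.9268573808034 [[0.963, -0.269, -0.02], [-0.183, -0.597, -0.781], [0.198, 0.756, -0.624]] [-0.468, 0.08, 1.397]
```

View pics/top0.png

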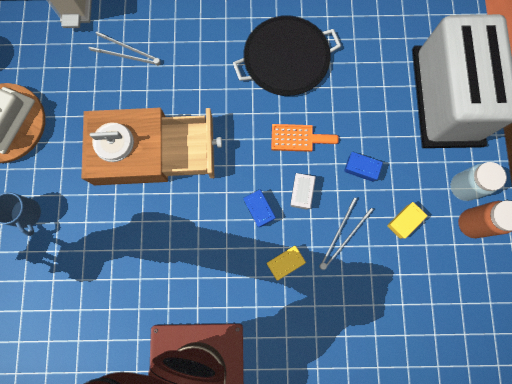

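View pics/side0.png

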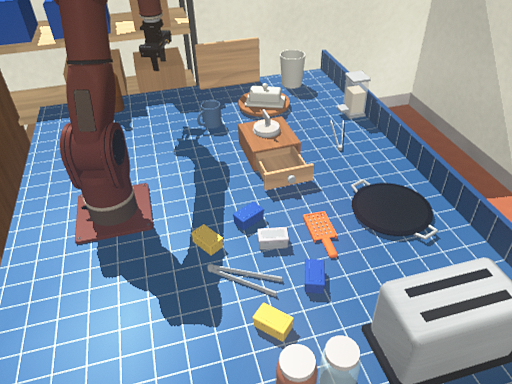

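Candidates for the tin are:
- Bare grey-white block, top (303,190) / side (273,238).
- Blue blocks, top (260,208) and (364,166).
- Yellow blocks, top (408,220) and (286,263).

Only the grey-white one is bare metal, so I take that as the tin. The orange grater at (305,138) is separate. Next I'll confirm in a crop and measure.

```bash
cat > h.py <<'E'
from plant import *
import cv2,numpy as np
def ray(c,uv):
    R=np.array(c["R"]);t=np.array(c["t"])
    d=R.T@np.array([(uv[0]-c["cx"])/c["fx"],(uv[1]-c["cy"])/c["fy"],1.]);return -R.T@t,d
def plane(c,uv,z):
    o,d=ray(c,uv);return o+d*(z-o[2])/d[2]
def proj(c,X):
    p=np.array(c["R"])@np.array(X)+c["t"];return np.array([c["fx"]*p[0]/p[2]+c["cx"],c["fy"]*p[1]/p[2]+c["cy"]])
def blobs(m,lo=60):
    cs,_=cv2.findContours(m.astype(np.uint8),cv2.RETR_EXTERNAL,cv2.CHAIN_APPROX_NONE)
    return [k for k in cs if cv2.contourArea(k)>lo]
E
python3 - <<'E'
from h import *
c=read_camera("top");im=c["color"];hsv=cv2.cvtColor(im,cv2.COLOR_BGR2HSV)
print("cam",plane(c,(c["cx"],c["cy"]),0).round(3),ray(c,(0,0))[0].round(3))
m=(hsv[...,1]<70)&(hsv[...,2]>120)
for k in blobs(m):
    (x,y),w,a=cv2.minAreaRect(k)
    if 80<x<340 and 60<y<260:
        print("grey",round(x),round(y),np.round(w,1),round(a,1)); 
        print(np.array([plane(c,p,.04 if x>250 else .157)[:2] for p in cv2.boxPoints(((x,y),w,a))]).round(3).tolist())
m=(hsv[...,0]<16)&(hsv[...,1]>90)&(hsv[...,2]>60)
m[:, 235:]=0
for k in blobs(m,500):
    (x,y),w,a=cv2.minAreaRect(k)
    print("wood",round(x),round(y),np.round(w,1),round(a,1),cv2.boxPoints(((x,y),w,a)).round(1).tolist())
A=cv2.resize(im[95:195,70:235],None,fx=4.8,fy=4.8,interpolation=cv2.INTER_CUBIC)[:, :790]
B=cv2.resize(im[110:235,235:400],None,fx=4.8,fy=4.8,interpolation=cv2.INTER_CUBIC)[:, :790]
cv2.imwrite("pics/boxcrop.png",A);cv2.imwrite("pics/tincrop.png",B)
E
```

```text
cam [ 0.459 -0.148  0.   ] [ 0.242 -0.146  1.084]
grey 318 215 [136.8  89.4] 28.7
[[0.368, -0.104], [0.576, -0.22], [0.394, -0.524], [0.199, -0.401]]
grey 248 250 [241.6 512.6] 85.9
[[0.541, 0.487], [0.611, -0.733], [0.064, -0.696], [0.01, 0.391]]
grey 112 142 [39.  40.3] 76.0
[[0.586, 0.243], [0.609, 0.151], [0.514, 0.124], [0.492, 0.215]]
wood 192 354 [59. 83.] 90.0 [[151.0, 324.0], [234.0, 324.0], [234.0, 383.0], [151.0, 383.0]]
wood 136 146 [ 74.  111.4] 87.4 [[79.0, 111.0999984741211], [190.1999969482422, 106.0], [193.60000610351562, 180.0], [82.30000305175781, 185.0]]
wood 22 122 [79. 44.] 90.0 [[-0.0, 83.0], [44.0, 83.0], [44.0, 162.0], [0.0, 162.0]]
```

View pics/boxcrop.png

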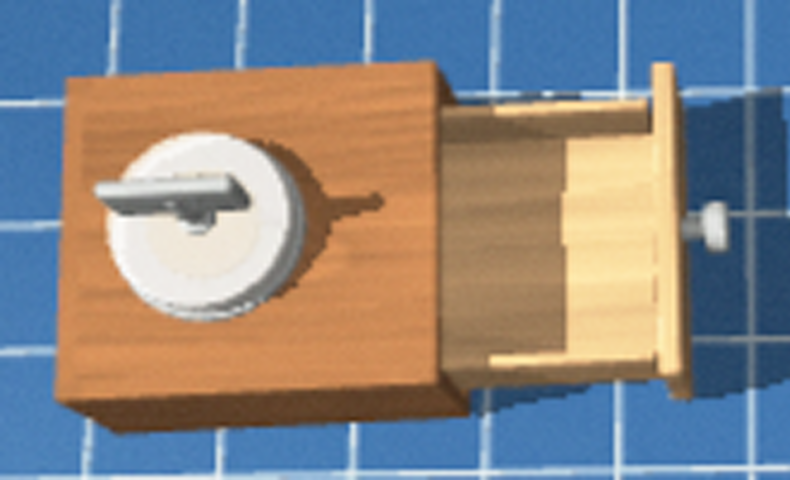

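View pics/tincrop.png

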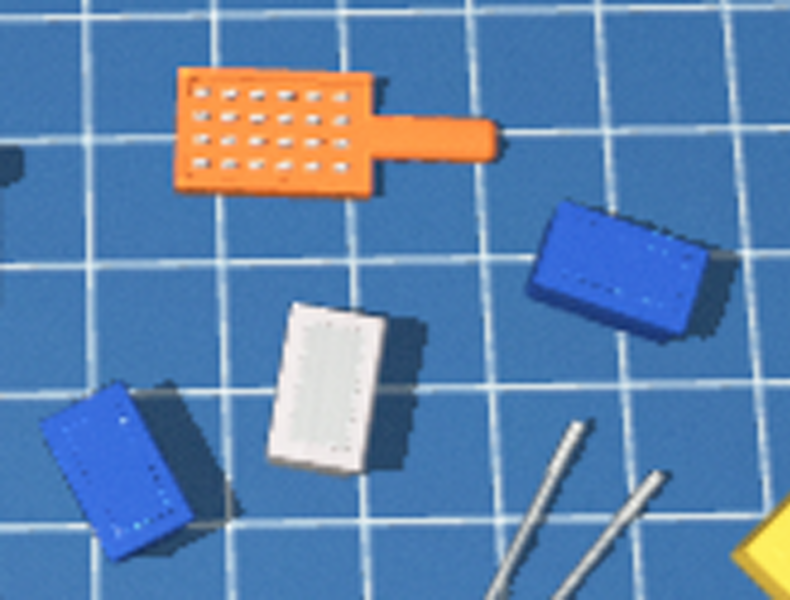

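The crop confirms the tin: bare pale metal with its top face at crop (295,303),(386,318),(362,470),(268,460). The box top, the wing (crop (97,186)–(240,180)) and the knob face (726,226) are clear. Now casting these to positions.

```bash
cat > meas.py <<'E'
from h import *
c=read_camera("top")
def P(cr,off,z): return np.array([plane(c,(u/4.8+off[0],v/4.8+off[1]),z) for u,v in cr])[:,:2]
T=P([(295,303),(386,318),(364,468),(270,458)],(235-.4,110-.4),.04)
print("tin",T.round(3).tolist(),"c",T.mean(0).round(4),"sides",np.linalg.norm(np.roll(T,-1,0)-T,axis=1).round(4))
d=T[3]-T[0]+T[2]-T[1];print("long yaw",np.degrees(np.arctan2(d[1],d[0])))
o=(70-.4,95-.4)
B=P([(67,80),(434,62),(437,382),(57,400)],o,.085)
print("box",B.round(3).tolist(),"c",B.mean(0).round(4),np.linalg.norm(np.roll(B,-1,0)-B,axis=1).round(4))
bx=B[0]-B[1]+B[3]-B[2];by=-(B[3]-B[0]+B[2]-B[1])
print("box x yaw",np.degrees(np.arctan2(bx[1],bx[0])),"box y yaw",np.degrees(np.arctan2(by[1],by[0])))
e=bx/np.linalg.norm(bx);n=np.array([-e[1],e[0]]);b=B.mean(0)
print("axis pred",b+.02*e)
f=lambda X:[((X-b)@e).round(4),((X-b)@n).round(4)]
D=P([(205,226)],o,.105)  
print("drum c",D,f(D[0]))
K=P([(97,182),(107,214-22),(238,175),(246,190)],o,.157);print("wing corners",K.round(3).tolist())
K=P([(97,186),(242,181)],o,.157);print("wing",K.round(3).tolist(),K.mean(0),np.linalg.norm(K[1]-K[0]),np.degrees(np.arctan2(*(K[0]-K[1])[::-1])))
N=P([(726,226)],o,.048);print("knob",N,f(N[0]))
Q=P([(674,64),(683,374)],o,.074);print("panel outer",Q.round(4).tolist(),f(Q[0]),f(Q[1]))
E
python3 meas.py
```

```text
tin [[0.495, -0.262], [0.485, -0.311], [0.403, -0.296], [0.409, -0.245]] c [ 0.4479 -0.2785] sides [0.0502 0.0841 0.0507 0.0872]
long yaw 169.05574418853806
box [[0.658, 0.288], [0.664, 0.09], [0.486, 0.083], [0.48, 0.282]] c [0.572  0.1856] [0.1983 0.1783 0.1985 0.1777]
box x yaw 91.84285267639457 box y yaw 2.0179452497225783
axis pred [0.57134315 0.20557109]
drum c [[0.56705211 0.20190657]] [np.float64(0.0165), np.float64(0.0044)]
wing corners [[0.574, 0.238], [0.568, 0.233], [0.576, 0.168], [0.568, 0.164]]
wing [[0.571, 0.238], [0.573, 0.166]] [0.57213615 0.20212504] 0.07184340934702688 91.02530776517922
knob [[ 0.58073958 -0.06533705]] [np.float64(-0.2511), np.float64(-0.0007)]
panel outer [[0.6653, -0.0391], [0.4908, -0.0444]] [np.float64(-0.2276), np.float64(-0.0861)] [np.float64(-0.2273), np.float64(0.0886)]
```

```bash
cat > go.py <<'E'
# usage: go.py x y z yaw_deg [fromx fromy fromz fromyaw]: rows from state (or given pose), tool assumed vertical target, yaw = heading of tool y
import sys
from h import *
from scipy.spatial.transform import Rotation as Ro
def pose(yaw):
    y=np.radians(yaw);Y=np.array([np.cos(y),np.sin(y),0]);Z=np.array([0,0,-1.]);return Ro.from_matrix(np.c_[np.cross(Y,Z),Y,Z])
a=[float(v) for v in sys.argv[1:]]
s=read_state();p=np.array(s["eef_pos"]);R=Ro.from_rotvec(s["tcp_rot"])
Y=R.as_matrix()[:,1];print("now t",round(s["time_s"],2),p.round(4),"yaw",np.degrees(np.arctan2(Y[1],Y[0])).round(2),"F",np.round(s["contact_force"],1),"T",np.round(s["ft_torque"],2),"q",np.round(s["joints"],2),"gap",round(s["finger_gap"],3))
for i in range(0,len(a),4):
    q=np.array(a[i:i+3]);Rt=pose(a[i+3])
    d=R.inv().apply(q-p)/.08;r=(R.inv()*Rt).as_rotvec()/np.pi
    n=max(np.linalg.norm(d)/.52,np.linalg.norm(r)/.0397)
    print("tot shift",d.round(3),"rot",r.round(4),"rows>=",round(n,1)); p,R=q,Rt
E
python3 go.py .52 .25 .25 74  .448 -.2785 .15 79  .448 -.2785 .012 79
```

```text
now t 0.2 [0.2373 0.6048 0.2014] yaw 68.58 F [-0.  -0.8 -0. ] T [-0.03 -0.04  0.03] q [-1.3   0.33  0.04  1.47 -0.01  1.34 -0.06] gap 1.003
tot shift [-4.91  -2.839 -0.604] rot [-0.0003 -0.     -0.0301] rows>= 11.0
tot shift [-0.956 -6.598  1.25 ] rot [ 0.      0.     -0.0278] rows>= 13.0
tot shift [0.    0.    1.725] rot [0. 0. 0.] rows>= 3.3
```

Call:
{"name": "play_rows", "arguments": {"steps": [[1,-0.307,-0.177,-0.06,0,0,-0.002],[1,-0.307,-0.177,-0.06,0,0,-0.002],[1,-0.307,-0.177,-0.06,0,0,-0.002],[1,-0.307,-0.177,-0.06,0,0,-0.002],[1,-0.307,-0.177,-0.06,0,0,-0.002],[1,-0.307,-0.177,-0.06,0,0,-0.002],[1,-0.307,-0.177,-0.06,0,0,-0.002],[1,-0.307,-0.177,-0.06,0,0,-0.002]]}}

```text
time_s: 0.87
eef_pos: [0.3834, 0.4298, 0.2405]
tcp_rot: [-0.505, -3.101, 0.0]
contact_force: [0.3, -0.3, 0.2]
finger_gap: 1.002
gripper_force: 0.0
```

Call:
{"name": "play_rows", "arguments": {"steps": [[1,-0.307,-0.177,-0.02,0,0,-0.002],[1,-0.307,-0.177,-0.02,0,0,-0.002],[1,-0.307,-0.177,-0.02,0,0,-0.002],[1,-0.307,-0.177,-0.02,0,0,-0.002],[1,-0.307,-0.177,0,0,0,-0.002],[1,-0.307,-0.177,0,0,0,-0.002],[1,-0.307,-0.177,0,0,0,-0.002],[1,-0.307,-0.177,0,0,0,-0.002]]}}

```text
time_s: 1.53
eef_pos: [0.5374, 0.2634, 0.2467]
tcp_rot: [-0.427, -3.112, 0.0]
contact_force: [0.5, 0.1, 0.1]
finger_gap: 1.0
gripper_force: 0.0
```

```bash
python3 go.py .448 -.2785 .15 79  .448 -.2785 .012 79
```

```text
now t 1.53 [0.5374 0.2634 0.2467] yaw 74.37 F [0.5 0.1 0.1] T [-0.01 -0.    0.01] q [-0.79  0.21  0.31  1.54 -0.06  1.4   0.82] gap 1.0
tot shift [-0.749 -6.824  1.209] rot [-0.     -0.     -0.0257] rows>= 13.4
tot shift [0.    0.    1.725] rot [0. 0. 0.] rows>= 3.3
```

Call:
{"name": "play_rows", "arguments": {"steps": [[1,-0.047,-0.426,0.04,0,0,-0.0016],[1,-0.047,-0.426,0.04,0,0,-0.0016],[1,-0.047,-0.426,0.04,0,0,-0.0016],[1,-0.047,-0.426,0.04,0,0,-0.0016],[1,-0.047,-0.426,0.04,0,0,-0.0016],[1,-0.047,-0.426,0.04,0,0,-0.0016],[1,-0.047,-0.426,0.04,0,0,-0.0016],[1,-0.047,-0.426,0.04,0,0,-0.0016]]}}

```text
time_s: 2.2
eef_pos: [0.4962, -0.0084, 0.221]
tcp_rot: [0.365, 3.12, 0.001]
contact_force: [-0.1, -0.2, -0.1]
finger_gap: 0.998
gripper_force: 0.0
```

Call:
{"name": "play_rows", "arguments": {"steps": [[1,-0.047,-0.426,0.12,0,0,-0.0016],[1,-0.047,-0.426,0.12,0,0,-0.0016],[1,-0.047,-0.426,0.12,0,0,-0.0016],[1,-0.047,-0.426,0.12,0,0,-0.0016],[1,-0.047,-0.426,0.12,0,0,-0.0016],[1,-0.047,-0.426,0.12,0,0,-0.0016],[1,-0.047,-0.426,0.12,0,0,-0.0016],[1,0,0,0,0,0,0]]}}

```text
time_s: 2.87
eef_pos: [0.4679, -0.2521, 0.1527]
tcp_rot: [-0.321, -3.123, 0.004]
contact_force: [-0.6, -0.4, 0.4]
finger_gap: 1.003
gripper_force: 0.0
```

```bash
python3 go.py .448 -.2785 .10 79  .448 -.2785 .012 79
```

```text
now t 2.87 [ 0.4679 -0.2521  0.1527] yaw 78.25 F [-0.6 -0.4  0.4] T [0.03 0.07 0.01] q [-0.27  0.14  0.74  1.85 -0.1   1.19  1.87] gap 1.003
tot shift [ 0.175 -0.372  0.66 ] rot [-0.001  -0.0005 -0.0042] rows>= 1.5
tot shift [0.  0.  1.1] rot [0. 0. 0.] rows>= 2.1
```

Call:
{"name": "play_rows", "arguments": {"steps": [[1,0.044,-0.093,0.165,0,0,-0.001],[1,0.044,-0.093,0.165,0,0,-0.001],[1,0.044,-0.093,0.165,0,0,-0.001],[1,0.044,-0.093,0.165,0,0,-0.001],[1,0,0,0,0,0,0],[1,0,0,0,0,0,0],[1,0,0,0,0,0,0],[1,0,0,0,0,0,0]]}}

```text
time_s: 3.53
eef_pos: [0.4524, -0.2716, 0.102]
tcp_rot: [0.289, 3.127, -0.0]
contact_force: [-0.1, -0.0, -0.1]
finger_gap: 0.998
gripper_force: 0.0
```

```bash
python3 go.py .448 -.2785 .012 79
python3 - <<'E'
from h import *
c=read_camera("side");im=c["color"]
u,v=[int(x) for x in proj(c,(.448,-.2785,.04))];print(u,v)
print([proj(c,X).round().tolist() for X in [(.495,-.262,.04),(.485,-.311,.04),(.403,-.296,.04),(.409,-.245,.04)]])
cv2.imwrite("pics/side1.png",cv2.resize(im[v-70:v+55,u-80:u+85],None,fx=4.8,fy=4.8,interpolation=cv2.INTER_CUBIC))
E
```

```text
now t 3.53 [ 0.4524 -0.2716  0.102 ] yaw 79.43 F [-0.1 -0.  -0.1] T [-0.01 -0.   -0.01] q [-0.21  0.19  0.75  1.92 -0.15  1.09  1.98] gap 0.998
tot shift [ 0.039 -0.095  1.126] rot [0.     0.0004 0.0024] rows>= 2.2
272 232
[[286.0, 226.0], [288.0, 238.0], [259.0, 240.0], [256.0, 228.0]]
```

View pics/side1.png

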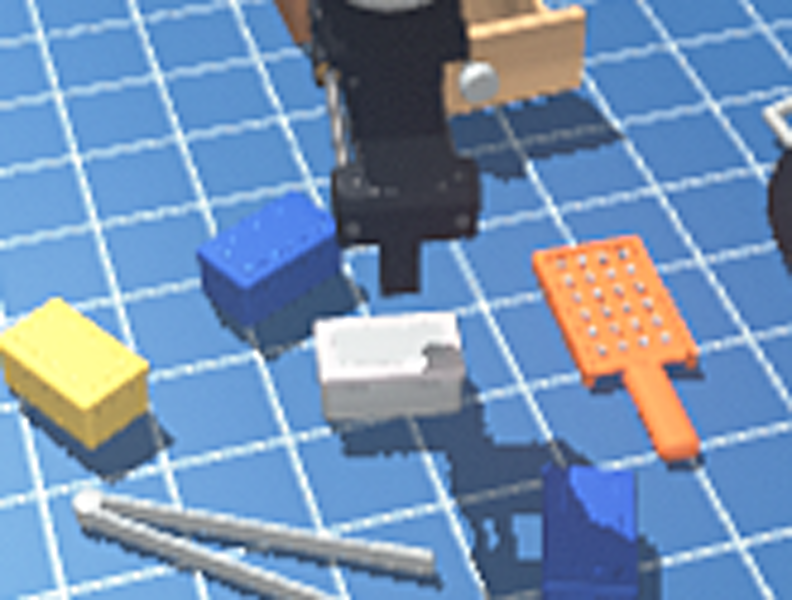

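The side view shows the gripper above the bare tin. Its top corners at crop (315,322),(458,313),(463,368),(322,378) fit my prediction to about 1 px. Descending.

Call:
{"name": "play_rows", "arguments": {"steps": [[1,0.01,-0.02,0.19,0,0,0.0004],[1,0.01,-0.02,0.19,0,0,0.0004],[1,0.01,-0.02,0.19,0,0,0.0004],[1,0.01,-0.02,0.19,0,0,0.0004],[1,0,-0.01,0.19,0,0,0.0004],[1,0,-0.01,0.16,0,0,0],[1,0,0,0,0,0,0],[1,0,0,0,0,0,0]]}}

```text
time_s: 4.25
eef_pos: [0.4467, -0.2791, 0.0124]
tcp_rot: [-0.3, -3.126, 0.0]
contact_force: [-0.0, -0.2, -0.1]
finger_gap: 0.999
gripper_force: 0.0
```

```bash
python3 go.py .448 -.2785 .012 79
```

```text
now t 4.25 [ 0.4467 -0.2791  0.0124] yaw 79.03 F [-0.  -0.2 -0.1] T [ 0.05 -0.02  0.01] q [-0.14  0.33  0.71  1.99 -0.27  0.91  2.09] gap 0.999
tot shift [-0.014  0.01   0.005] rot [-0.0001 -0.0003  0.0002] rows>= 0.0
```

Call:
{"name": "play_rows", "arguments": {"steps": [[-1,0,0,0,0,0,0],[-1,0,0,0,0,0,0],[-1,0,0,0,0,0,0],[-1,0,0,0,0,0,0],[-1,0,0,0,0,0,0],[-1,0,0,0,0,0,0],[-1,0,0,0,0,0,0],[-1,0,0,0,0,0,0]], "force": 25}}

```text
time_s: 4.92
eef_pos: [0.4469, -0.279, 0.0125]
tcp_rot: [0.3, 3.127, 0.001]
contact_force: [0.1, 0.7, 3.6]
finger_gap: 0.591
gripper_force: 25.0
```

Call:
{"name": "play_rows", "arguments": {"steps": [[-1,0,0,-0.1,0,0,0],[-1,0,0,-0.2,0,0,0],[-1,0,0,-0.3,0,0,0],[-1,0,0,-0.3,0,0,0],[-1,0,0,-0.3,0,0,0],[-1,0,0,-0.3,0,0,0],[-1,0,0,-0.2,0,0,0],[-1,0,0,0,0,0,0]]}}

```text
time_s: 5.58
eef_pos: [0.4482, -0.2805, 0.152]
tcp_rot: [0.301, 3.122, -0.002]
contact_force: [0.3, -0.2, -1.3]
finger_gap: 0.59
gripper_force: 25.0
```

```bash
python3 go.py .54 -.05 .15 30  .5771 .0276 .13 2 .5771 .0276 .028 2
```

```text
now t 5.58 [ 0.4482 -0.2805  0.152 ] yaw 78.99 F [ 0.3 -0.2 -1.3] T [-0.07 -0.06  0.02] q [-0.23  0.13  0.77  1.86 -0.1   1.18  1.95] gap 0.59
tot shift [-0.576  3.047  0.026] rot [0.0005 0.0016 0.2722] rows>= 6.9
tot shift [0.608 0.887 0.25 ] rot [0.     0.     0.1556] rows>= 3.9
tot shift [0.    0.    1.275] rot [0. 0. 0.] rows>= 2.5
```

Opening 0.59 × 87 mm = 51 mm, which fits the tin's width, and it's lifted. Turning by -77° in place.

Call:
{"name": "play_rows", "arguments": {"steps": [[-1,0,0,0,0,0,0.0268],[-1,0,0,0,0,0,0.0268],[-1,0,0,0,0,0,0.0268],[-1,0,0,0,0,0,0.0268],[-1,0,0,0,0,0,0.0268],[-1,0,0,0,0,0,0.0268],[-1,0,0,0,0,0,0.0268],[-1,0,0,0,0,0,0.0268]]}}

```text
time_s: 6.25
eef_pos: [0.4461, -0.2791, 0.1475]
tcp_rot: [-1.323, -2.848, 0.001]
contact_force: [0.4, -0.7, -1.3]
finger_gap: 0.596
gripper_force: 25.0
```

Call:
{"name": "play_rows", "arguments": {"steps": [[-1,0,0,0,0,0,0.0268],[-1,0,0,0,0,0,0.0268],[-1,0,0,0,0,0,0.0268],[-1,0,0,0,0,0,0.0268],[-1,0,0,0,0,0,0.0268],[-1,0,0,0,0,0,0.0268],[-1,0,0,0,0,0,0.0268],[-1,0,0,0,0,0,0.0268]]}}

```text
time_s: 6.92
eef_pos: [0.4461, -0.2791, 0.1476]
tcp_rot: [-2.19, -2.251, 0.001]
contact_force: [0.6, 0.9, -1.2]
finger_gap: 0.593
gripper_force: 25.0
```

```bash
python3 go.py .5771 .0276 .15 2 .5771 .0276 .028 2
```

```text
now t 6.92 [ 0.4461 -0.2791  0.1476] yaw 1.58 F [ 0.6  0.9 -1.2] T [-0.03  0.07 -0.02] q [-0.35  0.15  0.91  1.87 -0.13  1.18  0.63] gap 0.593
tot shift [ 3.788  1.743 -0.032] rot [-0.0004 -0.     -0.0024] rows>= 8.0
tot shift [0.    0.    1.525] rot [0. 0. 0.] rows>= 2.9
```

Call:
{"name": "play_rows", "arguments": {"steps": [[-1,0.27,0.124,0,0,0,0],[-1,0.27,0.124,0,0,0,0],[-1,0.27,0.124,0,0,0,0],[-1,0.27,0.124,0,0,0,0],[-1,0.27,0.124,0,0,0,0],[-1,0.27,0.124,0,0,0,0],[-1,0.27,0.124,0,0,0,0],[-1,0.27,0.124,0,0,0,0]]}}

```text
time_s: 7.58
eef_pos: [0.5202, -0.1029, 0.1476]
tcp_rot: [-2.185, -2.256, 0.001]
contact_force: [-0.0, -0.6, -1.4]
finger_gap: 0.591
gripper_force: 25.0
```

Call:
{"name": "play_rows", "arguments": {"steps": [[-1,0.27,0.124,0,0,0,0],[-1,0.27,0.124,0,0,0,0],[-1,0.27,0.124,0,0,0,0],[-1,0.27,0.124,0,0,0,0],[-1,0.27,0.124,0,0,0,-0.001],[-1,0.27,0.124,0,0,0,-0.001],[-1,0,0,0,0,0,0],[-1,0,0,0,0,0,0]]}}

```text
time_s: 8.25
eef_pos: [0.5755, 0.0288, 0.1472]
tcp_rot: [-2.175, -2.266, 0.003]
contact_force: [-0.1, -1.3, -2.1]
finger_gap: 0.593
gripper_force: 25.0
```

```bash
python3 go.py .5771 .0276 .028 2
python3 - <<'E'
from h import *
c=read_camera("side");im=c["color"]
cv2.imwrite("pics/side2.png",cv2.resize(im[85:210,190:355],None,fx=4.8,fy=4.8,interpolation=cv2.INTER_CUBIC))
E
```

```text
now t 8.25 [0.5755 0.0288 0.1472] yaw 2.35 F [-0.1 -1.3 -2.1] T [-0.17  0.09  0.03] q [-0.72  0.26  0.7   1.75 -0.17  1.2   0.07] gap 0.593
tot shift [-0.015  0.022  1.49 ] rot [-0.0005  0.0003  0.0019] rows>= 2.9
```

View pics/side2.png

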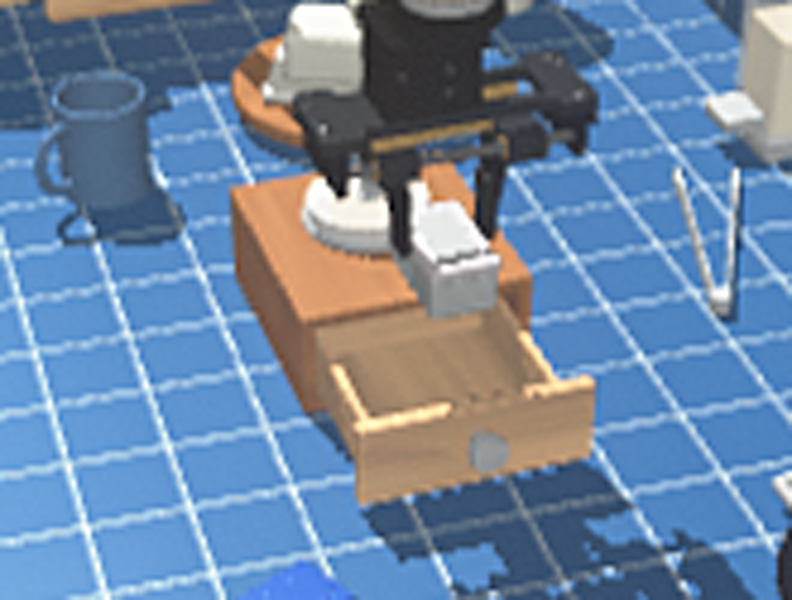

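The tin hangs level at crop (450,260) above the open drawer, in line with it. Lowering.

Call:
{"name": "play_rows", "arguments": {"steps": [[-1,-0.005,0.01,0.25,0,0,0.0005],[-1,-0.005,0.01,0.25,0,0,0.0005],[-1,-0.005,0,0.25,0,0,0.0005],[-1,0,0,0.25,0,0,0],[-1,0,0,0.2,0,0,0],[-1,0,0,0.15,0,0,0],[-1,0,0,0.1,0,0,0],[-1,0,0,0,0,0,0]]}}

```text
time_s: 8.97
eef_pos: [0.5763, 0.0255, 0.0309]
tcp_rot: [-2.184, -2.257, 0.003]
contact_force: [-0.1, -1.1, -1.8]
finger_gap: 0.593
gripper_force: 25.0
```

```bash
python3 go.py .5771 .0276 .0255 2
```

```text
now t 8.97 [0.5763 0.0255 0.0309] yaw 1.87 F [-0.1 -1.1 -1.8] T [-0.07  0.05 -0.01] q [-0.66  0.39  0.65  1.86 -0.28  0.99  0.15] gap 0.593
tot shift [0.026 0.011 0.068] rot [-0.0007  0.0002 -0.0007] rows>= 0.1
```

Call:
{"name": "play_rows", "arguments": {"steps": [[-1,0.01,0.005,0.015,0,0,0],[-1,0.01,0.005,0.015,0,0,0],[-1,0,0,0.015,0,0,0],[-1,0,0,0.015,0,0,0],[-1,0,0,0.01,0,0,0],[-1,0,0,0,0,0,0],[-1,0,0,0,0,0,0],[-1,0,0,0,0,0,0]]}}

```text
time_s: 9.63
eef_pos: [0.5783, 0.028, 0.0269]
tcp_rot: [2.184, 2.258, 0.0]
contact_force: [-0.6, -0.4, -1.4]
finger_gap: 0.592
gripper_force: 25.0
```

Call:
{"name": "play_rows", "arguments": {"steps": [[-1,0,0,0.012,0,0,0],[-1,0,0,0.012,0,0,0],[-1,0,0,0,0,0,0],[-1,0,0,0,0,0,0],[-1,0,0,0,0,0,0],[-1,0,0,0,0,0,0],[-1,0,0,0,0,0,0],[-1,0,0,0,0,0,0]]}}

```text
time_s: 10.3
eef_pos: [0.5784, 0.028, 0.0255]
tcp_rot: [-2.184, -2.258, -0.001]
contact_force: [-3.2, -0.1, 7.1]
finger_gap: 0.595
gripper_force: 25.0
```

Contact at the right height: 7 N up at TCP z 0.0255. Releasing with a partial opening, then rising.

Call:
{"name": "play_rows", "arguments": {"steps": [[0.5,0,0,0,0,0,0],[0.5,0,0,0,0,0,0],[0.5,0,0,0,0,0,0],[0.5,0,0,0,0,0,0],[0.5,0,0,0,0,0,0],[0.5,0,0,0,0,0,0],[0.5,0,0,0,0,0,0],[0.5,0,0,0,0,0,0]]}}

```text
time_s: 10.97
eef_pos: [0.5782, 0.028, 0.0248]
tcp_rot: [2.184, 2.259, -0.0]
contact_force: [0.5, 0.5, 0.4]
finger_gap: 0.75
gripper_force: 0.0
```

Call:
{"name": "play_rows", "arguments": {"steps": [[0.5,0,0,-0.1,0,0,0],[0.5,0,0,-0.2,0,0,0],[0.5,0,0,-0.3,0,0,0],[0.5,0,0,-0.3,0,0,0],[0.5,0,0,-0.3,0,0,0],[0.5,0,0,-0.3,0,0,0],[0.5,0,0,0,0,0,0],[0.5,0,0,0,0,0,0]]}}

```text
time_s: 11.63
eef_pos: [0.5792, 0.0281, 0.1467]
tcp_rot: [2.183, 2.257, 0.004]
contact_force: [-0.9, 0.1, -0.4]
finger_gap: 0.747
gripper_force: 0.0
```

```bash
python3 go.py .58 -.13 .15 2  .58 -.13 .035 2
python3 - <<'E'
from h import *
c=read_camera("side");im=c["color"]
cv2.imwrite("pics/side3.png",cv2.resize(im[85:210,190:355],None,fx=4.8,fy=4.8,interpolation=cv2.INTER_CUBIC))
E
```

```text
now t 11.63 [0.5792 0.0281 0.1467] yaw 1.92 F [-0.9  0.1 -0.4] T [-0.06  0.05 -0.01] q [-0.72  0.26  0.7   1.75 -0.18  1.2   0.07] gap 0.747
tot shift [-1.975 -0.056 -0.043] rot [ 0.001  -0.0003 -0.0004] rows>= 3.8
tot shift [0.    0.    1.438] rot [0. 0. 0.] rows>= 2.8
```

View pics/side3.png

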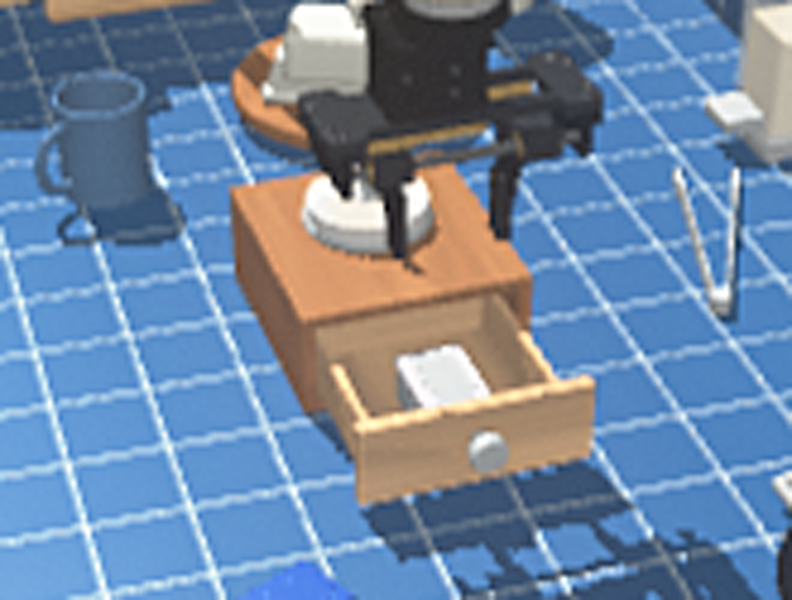

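The tin lies flat in the drawer at crop (440,375). Next: fingers closed, in front of the knob.

Call:
{"name": "play_rows", "arguments": {"steps": [[-1,-0.27,0,0,0,0,0],[-1,-0.27,0,0,0,0,0],[-1,-0.27,0,0,0,0,0],[-1,-0.27,0,0,0,0,0],[-1,-0.27,0,0,0,0,0],[-1,-0.27,0,0,0,0,0],[-1,0,0,0,0,0,0],[-1,0,0,0,0,0,0]]}}

```text
time_s: 12.35
eef_pos: [0.5816, -0.1029, 0.1439]
tcp_rot: [-2.186, -2.255, 0.003]
contact_force: [0.1, -0.1, 0.6]
finger_gap: 0.226
gripper_force: 0.0
```

Call:
{"name": "play_rows", "arguments": {"steps": [[-1,0,0,0.2,0,0,0],[-1,0,0,0.25,0,0,0],[-1,0,0,0.25,0,0,0],[-1,0,0,0.25,0,0,0],[-1,0,0,0.25,0,0,0],[-1,0,0,0.25,0,0,0],[-1,0,0,0,0,0,0],[-1,0,0,0,0,0,0]]}}

```text
time_s: 13.02
eef_pos: [0.5816, -0.1003, 0.0278]
tcp_rot: [-2.181, -2.258, 0.003]
contact_force: [-0.1, 0.0, 0.4]
finger_gap: 0.009
gripper_force: 0.0
```

```bash
python3 go.py .5807 -.076 .032 2 .577 .03 .032 2
```

```text
now t 13.02 [ 0.5816 -0.1003  0.0278] yaw 2.0 F [-0.1  0.   0.4] T [-0.11  0.03  0.05] q [-0.47  0.44  0.7   1.83 -0.33  1.    0.4 ] gap 0.009
tot shift [ 0.304 -0.    -0.052] rot [-0.001  -0.0001 -0.    ] rows>= 0.6
tot shift [1.326 0.    0.   ] rot [0. 0. 0.] rows>= 2.5
```

Call:
{"name": "play_rows", "arguments": {"steps": [[-1,0.05,0,0,0,0,0],[-1,0.1,0,0,0,0,0],[-1,0.12,0,-0.01,0,0,0],[-1,0.12,0,-0.01,0,0,0],[-1,0.12,0,-0.01,0,0,0],[-1,0.12,0,-0.01,0,0,0],[-1,0.12,0,-0.01,0,0,0],[-1,0.12,0,0,0,0,0]]}}

```text
time_s: 13.68
eef_pos: [0.5802, -0.0308, 0.0331]
tcp_rot: [2.183, 2.259, 0.0]
contact_force: [-0.8, -2.3, 1.1]
finger_gap: 0.006
gripper_force: 1.0
```

Call:
{"name": "play_rows", "arguments": {"steps": [[-1,0.12,0,0,0,0,0],[-1,0.12,0,0,0,0,0],[-1,0.12,0,0,0,0,0],[-1,0.12,0,0,0,0,0],[-1,0.12,0,0,0,0,0],[-1,0.1,0,0,0,0,0],[-1,0.05,0,0,0,0,0],[-1,0.03,0,0,0,0,0]]}}

```text
time_s: 14.35
eef_pos: [0.5782, 0.0314, 0.0328]
tcp_rot: [-2.183, -2.26, -0.0]
contact_force: [0.9, -1.6, -0.2]
finger_gap: 0.008
gripper_force: 0.8
```

Call:
{"name": "play_rows", "arguments": {"steps": [[-1,0.02,0,0,0,0,0],[-1,0.02,0,0,0,0,0],[-1,0.02,0,0,0,0,0],[-1,0,0,0,0,0,0],[-1,0,0,0,0,0,0],[-1,0,0,0,0,0,0],[-1,0,0,0,0,0,0],[-1,0,0,0,0,0,0]]}}

```text
time_s: 15.02
eef_pos: [0.5778, 0.0352, 0.0328]
tcp_rot: [-2.184, -2.258, 0.0]
contact_force: [0.7, -0.4, 0.1]
finger_gap: 0.007
gripper_force: 0.2
```

Call:
{"name": "play_rows", "arguments": {"steps": [[-1,0.02,0,0,0,0,0],[-1,0.02,0,0,0,0,0],[-1,0.02,0,0,0,0,0],[-1,0.02,0,0,0,0,0],[-1,0,0,0,0,0,0],[-1,0,0,0,0,0,0],[-1,0,0,0,0,0,0],[-1,0,0,0,0,0,0]]}}

```text
time_s: 15.68
eef_pos: [0.5776, 0.0391, 0.0328]
tcp_rot: [2.184, 2.255, -0.003]
contact_force: [0.3, -7.3, 1.4]
finger_gap: 0.007
gripper_force: 4.1
```

Stop felt at y 0.039, as predicted for the shut drawer. Backing off and going above the key.

Call:
{"name": "play_rows", "arguments": {"steps": [[-1,-0.1,0,0,0,0,0],[-1,-0.25,0,0,0,0,0],[-1,-0.25,0,0,0,0,0],[-1,-0.1,0,-0.2,0,0,0],[-1,0,0,-0.5,0,0,0],[1,0,0,-0.5,0,0,0],[1,0,0,-0.5,0,0,0],[1,0,0,-0.5,0,0,0]]}}

```text
time_s: 16.35
eef_pos: [0.5792, -0.0143, 0.2108]
tcp_rot: [-2.184, -2.258, -0.001]
contact_force: [2.1, 0.9, 0.3]
finger_gap: 0.153
gripper_force: 0.0
```

Call:
{"name": "play_rows", "arguments": {"steps": [[1,0,0,-0.1,0,0,0],[1,0,0,0,0,0,0],[1,0,0,0,0,0,0],[1,0,0,0,0,0,0],[1,0,0,0,0,0,0],[1,0,0,0,0,0,0],[1,0,0,0,0,0,0],[1,0,0,0,0,0,0]]}}

```text
time_s: 17.02
eef_pos: [0.5794, -0.0144, 0.2163]
tcp_rot: [-2.184, -2.258, 0.001]
contact_force: [1.1, 0.2, -0.6]
finger_gap: 0.755
gripper_force: 0.0
```

```bash
python3 go.py .5715 .204 .21 1 .5715 .204 .125 1
python3 - <<'E'
from h import *
c=read_camera("top");im=c["color"]
cv2.imwrite("pics/top4.png",cv2.resize(im[85:210,60:225],None,fx=4.8,fy=4.8,interpolation=cv2.INTER_CUBIC))
E
```

```text
now t 17.02 [ 0.5794 -0.0144  0.2163] yaw 1.92 F [ 1.1  0.2 -0.6] T [-0.05  0.04  0.02] q [-0.7   0.22  0.76  1.65 -0.15  1.34  0.12] gap 0.755
tot shift [ 2.732 -0.007  0.077] rot [-0.0003  0.0001  0.0051] rows>= 5.3
tot shift [0.    0.    1.062] rot [0. 0. 0.] rows>= 2.0
```

View pics/top4.png

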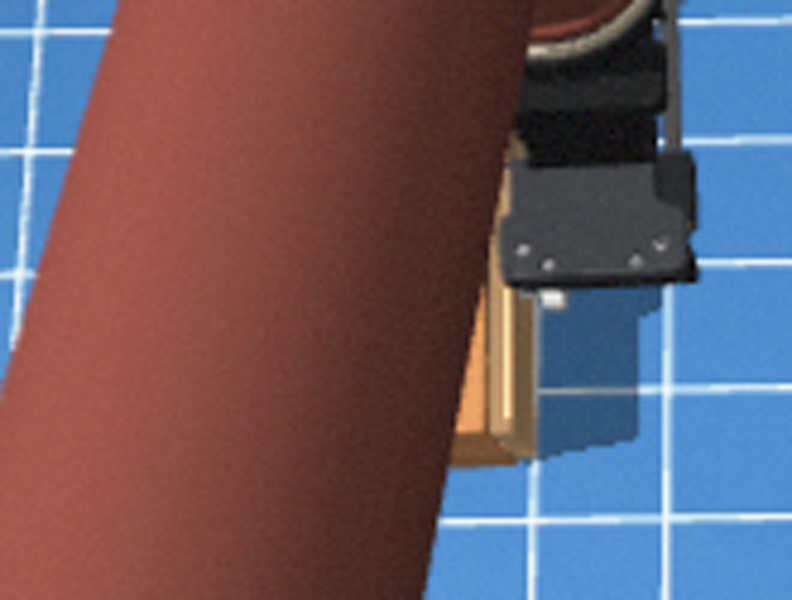

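The drawer panel (crop (510,360)) lies flush against the box; the arm hides the key. Moving over the key.

Call:
{"name": "play_rows", "arguments": {"steps": [[1,0.273,0,0,0,0,0.0006],[1,0.273,0,0,0,0,0.0006],[1,0.273,0,0,0,0,0.0006],[1,0.273,0,0,0,0,0.0006],[1,0.273,0,0,0,0,0.0006],[1,0.273,0,0,0,0,0.0006],[1,0.273,0,0,0,0,0.0006],[1,0.273,0,0,0,0,0.0006]]}}

```text
time_s: 17.73
eef_pos: [0.5748, 0.1614, 0.2168]
tcp_rot: [-2.201, -2.242, 0.0]
contact_force: [0.0, -0.5, -0.3]
finger_gap: 0.999
gripper_force: 0.0
```

Call:
{"name": "play_rows", "arguments": {"steps": [[1,0.273,0,0,0,0,0],[1,0.273,0,0,0,0,0],[1,0,0,0,0,0,0],[1,0,0,0,0,0,0],[1,0,0,0,0,0,0],[1,0,0,0,0,0,0],[1,0,0,0,0,0,0],[1,0,0,0,0,0,0]]}}

```text
time_s: 18.4
eef_pos: [0.5743, 0.203, 0.217]
tcp_rot: [2.202, 2.24, 0.0]
contact_force: [-0.3, 0.1, -0.0]
finger_gap: 0.996
gripper_force: 0.0
```

```bash
python3 go.py .5715 .204 .125 1
```

```text
now t 18.4 [0.5743 0.203  0.217 ] yaw 0.98 F [-0.3  0.1 -0. ] T [-0.07  0.03 -0.02] q [-0.94  0.27  0.65  1.58 -0.17  1.35 -0.26] gap 0.996
tot shift [ 0.013 -0.035  1.15 ] rot [ 0.     -0.     -0.0001] rows>= 2.2
```

Lower, then close gently at 10 N to learn where the wing centres.

Call:
{"name": "play_rows", "arguments": {"steps": [[1,0.01,-0.03,0.2,0,0,0],[1,0,0,0.2,0,0,0],[1,0,0,0.2,0,0,0],[1,0,0,0.2,0,0,0],[1,0,0,0.2,0,0,0],[1,0,0,0.14,0,0,0],[1,0,0,0,0,0,0],[1,0,0,0,0,0,0]]}}

```text
time_s: 19.07
eef_pos: [0.5716, 0.2044, 0.1256]
tcp_rot: [-2.201, -2.241, 0.001]
contact_force: [-0.5, 0.4, 1.0]
finger_gap: 1.001
gripper_force: 0.0
```

Call:
{"name": "play_rows", "arguments": {"steps": [[-1,0,0,0,0,0,0],[-1,0,0,0,0,0,0],[-1,0,0,0,0,0,0],[-1,0,0,0,0,0,0],[-1,0,0,0,0,0,0],[-1,0,0,0,0,0,0],[-1,0,0,0,0,0,0],[-1,0,0,0,0,0,0]], "force": 10}}

```text
time_s: 19.73
eef_pos: [0.5717, 0.2047, 0.1257]
tcp_rot: [2.201, 2.242, 0.0]
contact_force: [-0.3, 0.6, -0.6]
finger_gap: 0.481
gripper_force: 0.0
```

Call:
{"name": "play_rows", "arguments": {"steps": [[-1,0,0,0,0,0,0],[-1,0,0,0,0,0,0],[-1,0,0,0,0,0,0],[-1,0,0,0,0,0,0],[-1,0,0,0,0,0,0],[-1,0,0,0,0,0,0],[-1,0,0,0,0,0,0],[-1,0,0,0,0,0,0]]}}

```text
time_s: 20.4
eef_pos: [0.5731, 0.2046, 0.1258]
tcp_rot: [2.2, 2.24, 0.003]
contact_force: [6.9, 0.5, -4.9]
finger_gap: 0.109
gripper_force: 10.0
```

```bash
python3 go.py .5715 .204 .125 1
```

```text
now t 20.4 [0.5731 0.2046 0.1258] yaw 1.05 F [ 6.9  0.5 -4.9] T [ 0.09 -1.49  0.01] q [-0.92  0.34  0.63  1.7  -0.21  1.17 -0.22] gap 0.109
tot shift [-0.007 -0.021  0.009] rot [0.0009 0.     0.0003] rows>= 0.0
```

Wing held: 9.5 mm opening, 6.9 N along +x, so the axis is about 1.5 mm further in +x. Centring, then winding.

Call:
{"name": "play_rows", "arguments": {"steps": [[-1,0,0.01,0,0,0,0],[-1,0,0.01,0,0,0,0],[-1,0,0,0,0,0,0.01],[-1,0,0,0,0,0,0.02],[-1,0,0,0,0,0,0.02],[-1,0,0,0,0,0,0.02],[-1,0,0,0,0,0,0.02],[-1,0,0,0,0,0,0.02]], "force": 25}}

```text
time_s: 21.07
eef_pos: [0.5724, 0.2048, 0.1257]
tcp_rot: [-2.555, -1.826, 0.002]
contact_force: [-3.5, -0.8, 3.5]
finger_gap: 0.115
gripper_force: 25.0
```

```bash
python3 go.py
```

```text
now t 21.07 [0.5724 0.2048 0.1257] yaw -18.9 F [-3.5 -0.8  3.5] T [-0.2   0.9   0.09] q [-0.97  0.35  0.69  1.7  -0.24  1.18 -0.55] gap 0.115
```

Call:
{"name": "play_rows", "arguments": {"steps": [[-1,0,0,0,0,0,0.025],[-1,0,0,0,0,0,0.03],[-1,0,0,0,0,0,0.03],[-1,0,0,0,0,0,0.03],[-1,0,0,0,0,0,0.03],[-1,0,0,0,0,0,0.03],[-1,0,0,0,0,0,0.03],[-1,0,0,0,0,0,0.02]]}}

```text
time_s: 21.73
eef_pos: [0.5712, 0.2058, 0.1256]
tcp_rot: [-3.029, -0.827, 0.006]
contact_force: [-9.8, 1.8, 7.2]
finger_gap: 0.11
gripper_force: 25.0
```

```bash
python3 go.py
```

```text
now t 21.73 [0.5712 0.2058 0.1256] yaw -59.46 F [-9.8  1.8  7.2] T [0.26 2.12 0.13] q [-1.07  0.38  0.83  1.7  -0.3   1.19 -1.2 ] gap 0.11
```

Call:
{"name": "play_rows", "arguments": {"steps": [[-1,-0.016,-0.01,0,0,0,0.01],[-1,0,0,0,0,0,0.03],[-1,0,0,0,0,0,0.03],[-1,0,0,0,0,0,0.03],[-1,0,0,0,0,0,0.03],[-1,0,0,0,0,0,0.03],[-1,0,0,0,0,0,0.03],[-1,0,0,0,0,0,0.02]]}}

```text
time_s: 22.4
eef_pos: [0.5708, 0.2072, 0.1257]
tcp_rot: [-3.133, 0.197, 0.003]
contact_force: [-3.1, 5.2, 3.2]
finger_gap: 0.108
gripper_force: 25.0
```

```bash
python3 go.py
```

```text
now t 22.4 [0.5708 0.2072 0.1257] yaw -97.2 F [-3.1  5.2  3.2] T [1.29 0.76 0.13] q [-1.17  0.43  0.97  1.71 -0.38  1.21 -1.8 ] gap 0.108
```

Call:
{"name": "play_rows", "arguments": {"steps": [[-1,-0.006,-0.014,0,0,0,0.01],[-1,0,0,0,0,0,0.03],[-1,0,0,0,0,0,0.03],[-1,0,0,0,0,0,0.03],[-1,0,0,0,0,0,0.03],[-1,0,0,0,0,0,0.03],[-1,0,0,0,0,0,0.02],[-1,0,0,0,0,0,0]]}}

```text
time_s: 23.07
eef_pos: [0.5713, 0.2084, 0.1257]
tcp_rot: [-2.954, 1.062, 0.001]
contact_force: [0.5, 6.1, 0.4]
finger_gap: 0.11
gripper_force: 25.0
```

```bash
python3 go.py
```

```text
now t 23.07 [0.5713 0.2084 0.1257] yaw -129.56 F [0.5 6.1 0.4] T [ 1.33 -0.02  0.1 ] q [-1.25  0.49  1.1   1.71 -0.46  1.23 -2.3 ] gap 0.11
```

Call:
{"name": "play_rows", "arguments": {"steps": [[1,0,0,0,0,0,0],[1,0,0,0,0,0,0],[1,0,0,0,0,0,0],[1,0,0,0,0,0,0],[1,0,0,0,0,0,0],[1,0,0,-0.2,0,0,0],[1,0,0,-0.3,0,0,0],[1,0,0,-0.3,0,0,0]]}}

```text
time_s: 23.73
eef_pos: [0.5709, 0.2052, 0.1899]
tcp_rot: [2.955, -1.061, -0.001]
contact_force: [0.3, -0.2, 0.9]
finger_gap: 0.633
gripper_force: 0.0
```

Call:
{"name": "play_rows", "arguments": {"steps": [[1,0,0,0,0,0,-0.038],[1,0,0,0,0,0,-0.038],[1,0,0,0,0,0,-0.038],[1,0,0,0,0,0,-0.038],[1,0,0,0,0,0,-0.038],[1,0,0,0,0,0,-0.038],[1,0,0,0,0,0,-0.038],[1,0,0,0,0,0,-0.038]]}}

```text
time_s: 24.4
eef_pos: [0.5714, 0.2055, 0.1896]
tcp_rot: [3.112, 0.426, -0.0]
contact_force: [-0.8, -0.8, -0.1]
finger_gap: 0.996
gripper_force: 0.0
```

Call:
{"name": "play_rows", "arguments": {"steps": [[1,0,0,0,0,0,-0.038],[1,0,0,0,0,0,-0.038],[1,0,0,0,0,0,-0.038],[1,0,0,0,0,0,-0.038],[1,0,0,0,0,0,-0.038],[1,0,0,0,0,0,-0.038],[1,0,0,0,0,0,-0.038],[1,0,0,0,0,0,-0.038]]}}

```text
time_s: 25.07
eef_pos: [0.5714, 0.2054, 0.1896]
tcp_rot: [2.569, 1.809, -0.001]
contact_force: [-0.3, 0.3, -0.6]
finger_gap: 0.998
gripper_force: 0.0
```

Call:
{"name": "play_rows", "arguments": {"steps": [[1,0,0,0,0,0,-0.038],[1,0,0,0,0,0,-0.038],[1,0,0,0,0,0,-0.038],[1,0,0,0,0,0,-0.038],[1,0,0,0,0,0,-0.038],[1,0,0,0,0,0,-0.038],[1,0,0,0,0,0,-0.038],[1,0,0,0,0,0,-0.038]]}}

```text
time_s: 25.73
eef_pos: [0.5714, 0.2053, 0.1895]
tcp_rot: [-1.45, -2.787, 0.001]
contact_force: [0.0, -0.4, 0.6]
finger_gap: 1.003
gripper_force: 0.0
```

```bash
python3 go.py .5715 .207 .17 61
python3 - <<'E'
from h import *
c=read_camera("side");im=c["color"]
u,v=[int(x) for x in proj(c,(.5715,.207,.14))];print(u,v)
cv2.imwrite("pics/side5.png",cv2.resize(im[v-40:v+40,u-50:u+50],None,fx=7,fy=7,interpolation=cv2.INTER_CUBIC))
E
```

```text
now t 25.73 [0.5714 0.2053 0.1895] yaw 35.02 F [ 0.  -0.4  0.6] T [-0.04  0.02  0.03] q [-0.9   0.28  0.59  1.62 -0.16  1.3   0.33] gap 1.003
tot shift [0.017 0.013 0.244] rot [-0.0002  0.     -0.1443] rows>= 3.6
265 116
```

View pics/side5.png

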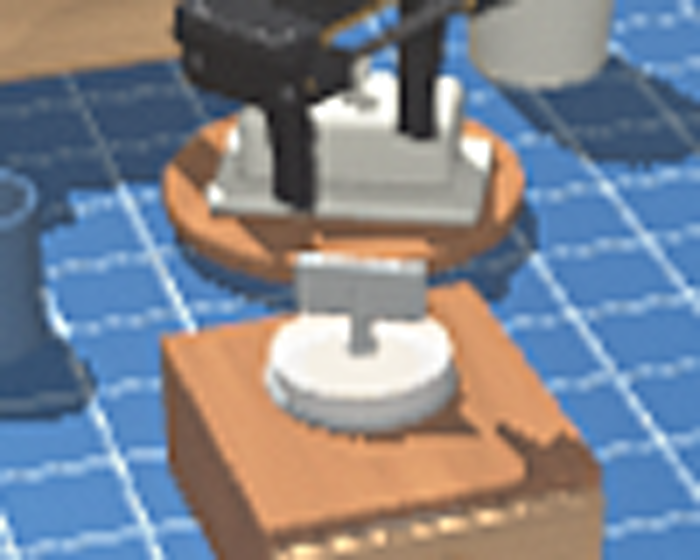

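The wing (top edge crop (297,257)–(428,262)) has turned and is held by the ratchet. Computing its heading from that edge.

Run:
```python
from h import *
c=read_camera("side")
f=lambda u,v,z:plane(c,(u/7+215-.4,v/7+76-.4),z)[:2]
for d in(-3,0,3):
    a,b=f(297,257,.157),f(428,262+d,.157);print(a.round(4),b.round(4),(a+b)/2,np.linalg.norm(a-b).round(4),np.degrees(np.arctan2(*(b-a)[::-1])).round(1))
```

```text
[0.5415 0.2166] [0.6056 0.194 ] [0.57351595 0.20528711] 0.068 -19.5
[0.5415 0.2166] [0.6046 0.1909] [0.57304509 0.20377795] 0.0682 -22.1
[0.5415 0.2166] [0.6037 0.1879] [0.57257571 0.20227353] 0.0685 -24.7
```

```bash
python3 go.py .573 .207 .1895 35 .573 .207 .1895 64 .573 .207 .1255 64
```

```text
now t 25.83 [0.5715 0.2053 0.1896] yaw 34.81 F [ 0.3  0.1 -0.2] T [-0.08  0.04  0.01] q [-0.9   0.28  0.59  1.62 -0.16  1.3   0.32] gap 0.999
tot shift [0.006 0.028 0.001] rot [-0.0001  0.     -0.001 ] rows>= 0.1
tot shift [0. 0. 0.] rot [ 0.      0.     -0.1611] rows>= 4.1
tot shift [0.  0.  0.8] rot [0. 0. 0.] rows>= 1.5
```

Call:
{"name": "play_rows", "arguments": {"steps": [[1,0.006,0.028,0,0,0,0],[1,0,0,0,0,0,-0.032],[1,0,0,0,0,0,-0.032],[1,0,0,0,0,0,-0.032],[1,0,0,0,0,0,-0.032],[1,0,0,0,0,0,-0.032],[1,0,0,0,0,0,0],[1,0,0,0,0,0,0]]}}

```text
time_s: 26.5
eef_pos: [0.5731, 0.2075, 0.1896]
tcp_rot: [-0.729, -3.056, 0.0]
contact_force: [-1.6, 1.1, -1.3]
finger_gap: 0.996
gripper_force: 0.0
```

Call:
{"name": "play_rows", "arguments": {"steps": [[1,0,0,0.2,0,0,0],[1,0,0,0.2,0,0,0],[1,0,0,0.2,0,0,0],[1,0,0,0.2,0,0,0],[-1,0,0,0,0,0,0],[-1,0,0,0,0,0,0],[-1,0,0,0,0,0,0],[-1,0,0,0,0,0,0]], "force": 25}}

```text
time_s: 27.17
eef_pos: [0.5738, 0.2079, 0.1269]
tcp_rot: [0.721, 3.056, 0.002]
contact_force: [0.3, 0.4, 1.1]
finger_gap: 0.78
gripper_force: 0.0
```

Call:
{"name": "play_rows", "arguments": {"steps": [[-1,0,0,0,0,0,0],[-1,0,0,0,0,0,0],[-1,0,0,0,0,0,0],[-1,0,0,0,0,0,0],[-1,0,0,0,0,0,0],[-1,0,0,0,0,0,0],[-1,0,0,0,0,0,0],[-1,0,0,0,0,0,0]]}}

```text
time_s: 27.83
eef_pos: [0.573, 0.2076, 0.1256]
tcp_rot: [-0.72, -3.058, 0.0]
contact_force: [-0.2, 0.1, -0.7]
finger_gap: 0.169
gripper_force: 0.0
```

```bash
python3 go.py
```

```text
now t 27.83 [0.573  0.2076 0.1256] yaw 63.52 F [-0.2  0.1 -0.7] T [-0.01  0.05  0.01] q [-0.83  0.32  0.51  1.69 -0.17  1.17  0.83] gap 0.169
```

Call:
{"name": "play_rows", "arguments": {"steps": [[-1,0,0,0,0,0,0],[-1,0,0,0,0,0,0],[-1,0,0,0,0,0,0],[-1,0,0,0,0,0,0],[-1,0,0,0,0,0,0],[-1,0,0,0,0,0,0.01],[-1,0,0,0,0,0,0.01],[-1,0,0,0,0,0,0.01]]}}

```text
time_s: 28.5
eef_pos: [0.5729, 0.2073, 0.1256]
tcp_rot: [-0.865, -3.02, 0.001]
contact_force: [-1.6, -2.1, 1.1]
finger_gap: 0.112
gripper_force: 25.0
```

```bash
python3 go.py
```

```text
now t 28.5 [0.5729 0.2073 0.1256] yaw 58.04 F [-1.6 -2.1  1.1] T [-0.54  0.47  0.08] q [-0.85  0.33  0.52  1.69 -0.17  1.17  0.74] gap 0.112
```

Call:
{"name": "play_rows", "arguments": {"steps": [[-1,0,0,0,0,0,0.025],[-1,0,0,0,0,0,0.025],[-1,0,0,0,0,0,0.025],[-1,0,0,0,0,0,0.025],[-1,0,0,0,0,0,0.025],[-1,0,0,0,0,0,0.02],[-1,0,0,0,0,0,0.01],[-1,0,0,0,0,0,0]]}}

```text
time_s: 29.17
eef_pos: [0.573, 0.2074, 0.1256]
tcp_rot: [1.567, 2.722, -0.001]
contact_force: [-1.1, -2.8, 1.9]
finger_gap: 0.112
gripper_force: 25.0
```

```bash
python3 go.py
```

```text
now t 29.17 [0.573  0.2074 0.1256] yaw 30.15 F [-1.1 -2.8  1.9] T [-0.59  0.36  0.09] q [-0.91  0.34  0.61  1.69 -0.21  1.18  0.28] gap 0.112
```

Call:
{"name": "play_rows", "arguments": {"steps": [[-1,0,0,0,0,0,0.02],[-1,0,0,0,0,0,0.02],[-1,0,0,0,0,0,0.02],[-1,0,0,0,0,0,0.02],[-1,0,0,0,0,0,0.02],[-1,0,0,0,0,0,0.02],[-1,0,0,0,0,0,0],[-1,0,0,0,0,0,0]]}}

```text
time_s: 29.83
eef_pos: [0.5732, 0.2075, 0.1256]
tcp_rot: [2.045, 2.385, -0.0]
contact_force: [-0.7, -2.5, 0.9]
finger_gap: 0.111
gripper_force: 25.0
```

```bash
python3 go.py
```

```text
now t 29.83 [0.5732 0.2075 0.1256] yaw 8.78 F [-0.7 -2.5  0.9] T [-0.57  0.08  0.09] q [-0.96  0.35  0.67  1.69 -0.23  1.18 -0.07] gap 0.111
```

Call:
{"name": "play_rows", "arguments": {"steps": [[-1,0,0,0,0,0,0.012],[-1,0,0,0,0,0,0.012],[-1,0,0,0,0,0,0.012],[-1,0,0,0,0,0,0.012],[-1,0,0,0,0,0,0.012],[-1,0,0,0,0,0,0],[-1,0,0,0,0,0,0],[-1,0,0,0,0,0,0]]}}

```text
time_s: 30.5
eef_pos: [0.5732, 0.2075, 0.1256]
tcp_rot: [2.261, 2.181, 0.0]
contact_force: [-0.1, -2.9, -0.5]
finger_gap: 0.112
gripper_force: 25.0
```

```bash
python3 go.py
```

```text
now t 30.5 [0.5732 0.2075 0.1256] yaw -2.05 F [-0.1 -2.9 -0.5] T [-0.59 -0.14  0.07] q [-0.99  0.36  0.71  1.69 -0.25  1.18 -0.25] gap 0.112
```

Call:
{"name": "play_rows", "arguments": {"steps": [[-1,0,0,0,0,0,0.012],[-1,0,0,0,0,0,0.012],[-1,0,0,0,0,0,0.012],[-1,0,0,0,0,0,0.012],[-1,0,0,0,0,0,0.012],[-1,0,0,0,0,0,0],[-1,0,0,0,0,0,0],[-1,0,0,0,0,0,0]]}}

```text
time_s: 31.17
eef_pos: [0.5732, 0.2075, 0.1257]
tcp_rot: [2.456, 1.958, 0.0]
contact_force: [1.4, -2.5, -1.1]
finger_gap: 0.111
gripper_force: 25.0
```

```bash
python3 go.py
```

```text
now t 31.17 [0.5732 0.2075 0.1257] yaw -12.87 F [ 1.4 -2.5 -1.1] T [-0.68 -0.36  0.03] q [-1.01  0.37  0.74  1.69 -0.26  1.18 -0.43] gap 0.111
```

Call:
{"name": "play_rows", "arguments": {"steps": [[-1,0,0,0,0,0,0.01],[-1,0,0,0,0,0,0.01],[-1,0,0,0,0,0,0.01],[-1,0,0,0,0,0,0.01],[-1,0,0,0,0,0,0],[-1,0,0,0,0,0,0],[-1,0,0,0,0,0,0],[-1,0,0,0,0,0,0]]}}

```text
time_s: 31.83
eef_pos: [0.5732, 0.2075, 0.1257]
tcp_rot: [2.575, 1.799, 0.0]
contact_force: [2.8, -3.1, -3.0]
finger_gap: 0.111
gripper_force: 25.2
```

```bash
python3 go.py
```

```text
now t 31.83 [0.5732 0.2075 0.1257] yaw -20.11 F [ 2.8 -3.1 -3. ] T [-0.82 -0.74  0.27] q [-1.03  0.37  0.77  1.7  -0.28  1.19 -0.54] gap 0.111
```

Call:
{"name": "play_rows", "arguments": {"steps": [[-1,0,0,0,0,0,0.006],[-1,0,0,0,0,0,0.006],[-1,0,0,0,0,0,0.006],[-1,0,0,0,0,0,0],[-1,0,0,0,0,0,0],[-1,0,0,0,0,0,0],[-1,0,0,0,0,0,0],[-1,0,0,0,0,0,0]]}}

```text
time_s: 32.5
eef_pos: [0.5732, 0.2076, 0.1257]
tcp_rot: [2.626, 1.723, 0.001]
contact_force: [4.6, -2.3, -2.1]
finger_gap: 0.118
gripper_force: 26.2
```

```bash
python3 go.py
```

```text
now t 32.5 [0.5732 0.2076 0.1257] yaw -23.45 F [ 4.6 -2.3 -2.1] T [-0.85 -0.9   0.51] q [-1.04  0.37  0.78  1.7  -0.28  1.19 -0.6 ] gap 0.118
```

Moment 0.51 N m, well above the turning moment: firmly at the stop. Releasing and rising.

Call:
{"name": "play_rows", "arguments": {"steps": [[-1,0,0,0,0,0,-0.01],[-1,0,0,0,0,0,-0.01],[1,0,0,0,0,0,0],[1,0,0,0,0,0,0],[1,0,0,0,0,0,0],[1,0,0,0,0,0,0],[1,0,0,0,0,0,0],[1,0,0,0,0,0,0]]}}

```text
time_s: 33.17
eef_pos: [0.5728, 0.2079, 0.1256]
tcp_rot: [-2.57, -1.806, 0.0]
contact_force: [0.2, -0.2, 0.3]
finger_gap: 0.48
gripper_force: 0.0
```

Call:
{"name": "play_rows", "arguments": {"steps": [[1,0,0,-0.2,0,0,0],[1,0,0,-0.3,0,0,0],[1,0,0,-0.3,0,0,0],[1,0,0,-0.3,0,0,0],[1,0,0,-0.2,0,0,0],[1,0,0,0,0,0,0],[1,0,0,0,0,0,0],[1,0,0,0,0,0,0]]}}

```text
time_s: 33.83
eef_pos: [0.5725, 0.2077, 0.2287]
tcp_rot: [-2.57, -1.806, 0.002]
contact_force: [0.8, 0.6, -1.0]
finger_gap: 0.982
gripper_force: 0.0
```

```bash
python3 go.py
python3 - <<'E'
from h import *
c=read_camera("side");im=c["color"]
cv2.imwrite("pics/side6.png",cv2.resize(im[76:166,215:315],None,fx=6.5,fy=6.5,interpolation=cv2.INTER_CUBIC))
E
```

```text
now t 33.83 [0.5725 0.2077 0.2287] yaw -19.81 F [ 0.8  0.6 -1. ] T [-0.08  0.12 -0.04] q [-1.06  0.29  0.8   1.56 -0.21  1.38 -0.59] gap 0.982
```

View pics/side6.png

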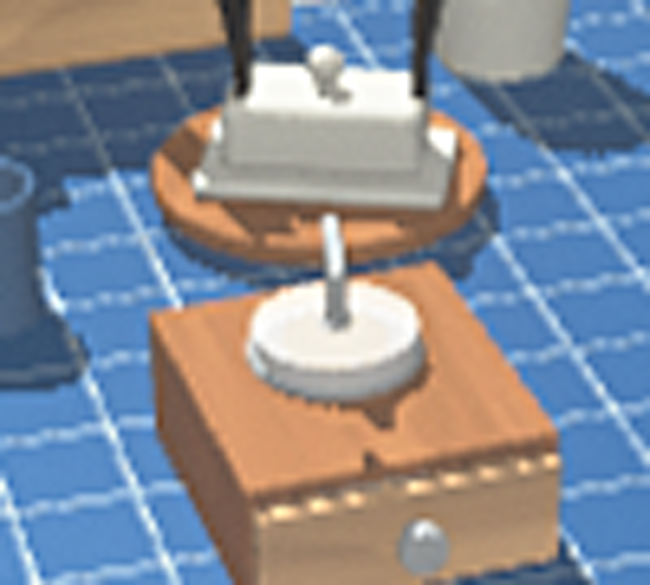

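The wing top edge runs (329,216)–(342,256) in the crop, and the drawer is shut. Checking its heading against 91° − 195° ≡ 76°.

Run:
```python
from h import *
c=read_camera("side")
f=lambda u,v,z:plane(c,(u/6.5+215-.4,v/6.5+76-.4),z)[:2]
for d in(-4,0,4):
    a,b=f(329,216,.157),f(341+d,256,.157);print(a.round(4),b.round(4),np.linalg.norm(a-b).round(4),np.degrees(np.arctan2(*(a-b)[::-1])).round(1))
o=(.572,.1856);e=np.array([-.0322,.9995]);n=np.array([-e[1],e[0]])
for d in(0,.01):
    X=np.r_[np.array(o)-(.137+d)*e,.048];print("knob pred open",d,((proj(c,X)-[214.6,75.6])*6.5).round())
```

```text
[0.5771 0.2327] [0.5685 0.1874] 0.0461 79.3
[0.5771 0.2327] [0.5707 0.1867] 0.0464 82.0
[0.5771 0.2327] [0.5728 0.1861] 0.0468 84.7
knob pred open 0 [425. 553.]
knob pred open 0.01 [431. 563.]
```

Run:
```python
from h import *
c=read_camera("side")
for cx,cy in((.573,.207),(.572,.205)):
  for h in(61,76,91):
    d=.035*np.array([np.cos(np.radians(h)),np.sin(np.radians(h))])
    P=lambda s,z:((proj(c,(cx+s*d[0],cy+s*d[1],z))-[214.6,75.6])*6.5).round().astype(int).tolist()
    print(h,"far top",P(1,.157),"near top",P(-1,.157),"near bot",P(-1,.123),"drum",P(0,.105))
im=cv2.cvtColor(c["color"][106:126,258:276],cv2.COLOR_BGR2GRAY);print(im)
```

```text
61 far top [348, 209] near top [321, 269] near bot [322, 323] drum [336, 319]
76 far top [332, 208] near top [337, 269] near bot [338, 323] drum [336, 319]
91 far top [316, 210] near top [354, 268] near bot [354, 322] drum [336, 319]
61 far top [348, 211] near top [320, 271] near bot [321, 325] drum [335, 321]
76 far top [332, 210] near top [337, 271] near bot [337, 325] drum [335, 321]
91 far top [316, 212] near top [353, 270] near bot [353, 324] drum [335, 321]
[[147 149 153 160 161 162 163 166 173 177 180 183 185 189 189 189 192 193]
 [ 97  97  99 104 109 109 109 111 120 125 128 135 136 139 141 142 143 146]
 [ 93  91  89  91  92  89  92 105 103  89  94  98 100  98  98  99 101 101]
 [ 93 106 129  87  87  83 135 229 193  91  90  99  96  96  97  93  94  97]
 [ 95 115 162 136 134 133 179 254 238 137 152 155 155 156 156 152 154 142]
 [ 88  99 137 168 166 164 191 245 238 161 177 181 182 182 184 183 184 181]
 [146 144 150 173 170 165 183 232 239 178 176 181 181 179 170 159 154 148]
 [148 153 154 152 154 149 157 215 247 203 141 153 148 139 132 119 114 105]
 [108 115 116 116 116 113 126 20
[... 168 characters left out ...]
 98  92  83  77  85 107]
 [108  93  99  89  91  95  89 168 252 196  86  66  66  76 103 100 111 138]
 [116  98  85  73  61  60  70 141 199 157 111 118 136 139 153 149 151 160]
 [ 84  90  91 141 148 192 197 144 141 142 169 221 222 210 165 147 151 154]
 [190 199 237 244 243 252 248 156 139 145 198 253 249 244 234 227 195 156]
 [250 246 252 250 250 252 249 147 133 141 199 253 247 246 247 249 243 230]
 [250 247 246 247 249 254 254 151 132 141 208 255 251 248 245 245 246 248]
 [249 249 251 251 246 250 249 150 132 134 188 255 249 246 250 251 248 245]
 [251 247 248 245 240 244 233 126 136 133 148 232 242 242 246 248 247 250]
 [247 240 239 238 240 239 225 177 143 121 147 224 243 239 238 239 243 247]]
```

The wing shifts only about 1 px from its far to near end. I predicted 0.8 px at 76° and 5.8 px one click back, so the key rests on its last click. The drawer is shut and the gripper is clear, so I'm handing in.

```bash
python3 -c "
from plant import *
print(job_done())"
```

```text
the job is handed in; nothing more can be done
None
```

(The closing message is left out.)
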